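# Turn the revolving bin and stand the pipe coupon on its base plate

### The arm

A 6-joint arm with a two-finger parallel gripper is mounted at the origin on the work surface. World frame = base frame: x ahead of the robot, y to its left, z up, the work surface at z = 0. Lengths are in m, angles in rad, forces in N, time in s.
With the tool pointing down it reaches from about 0.35 to 0.975 m from the base axis. Payload 17.4 kg.
Tool frame: the origin (TCP) lies at the very end of the fingers, on their centre line; the grasp point (between the pads) lies 19 mm behind it (bot.tcp_to_grasp is the distance from the TCP to the grasp point, in m); z points along the fingers, y is the line along which they close (so a half turn about z gives the same grasp; the last joint's range is limited). The gripper opens to 85 mm and grips with 20 to 120 N. Pads are 22 mm wide; open, the fingers measure 114 mm over their backs; the gripper's body (76 mm by 85 mm) begins 54 mm behind the grasp point. The pads swing forward as they close: fully open they stand 13 mm farther back than shut.
Start: joints at [-1.154, 0.116, 1.442, -0, 1.584, -0.038], TCP at [0.297, -0.606, 0.231] pointing down, gripper open.
Joint ranges: [-2.83, 2.83], [-0.83, 2.19], [0.07, 2.5], [-1.14, 4.28], [0.01, 3], [-2.97, 2.97]. Speed limits (rad/s): [1.89, 1.89, 2.22, 3.14, 3.14, 3.14].

### API

Orientations are given as a unit quaternion [w, x, y, z].
In Python, from cell import bot, imaging gives the robot as it stands.
- The arm moves only by the tool apply_moves, never from a script. Its argument "increments" is one flat list of numbers, 6 for each row, row after row: the shift along the tool's x, y, z in mm, then the turn, a rotation vector about the tool's x, y, z in rad. In form: [tx, ty, tz, ax, ay, az, tx, ty, tz, ax, ay, az, ...]. A call has 1 to 5 rows; each row is the pose to reach, as a shift and turn from the pose commanded when the call began, along the tool's axes at that moment; what a row does not reach only later rows make up. A row lasts 1/8 s, in which the tool goes at most 62.5 mm and 10.7 degrees, less where a joint would pass 70% of its speed; a pose out of reach is approached as far as the arm can. A call with a gripper value outside its range is refused whole. "fingers" is the finger opening in mm, from 0 to 85.4, set as the call begins (left out, the last holds). The fingers move at their own pace and stop on an object; "force" is the grip in N (left out, the last holds). Time passes only in rows, so rows that repeat a pose let the fingers close. It gives the time, the measured TCP pose, the force, the opening and the grip force at its end, in the units of the state.
- bot.get_obs(): the state, without advancing time (a new reading comes with each control period).
- imaging.snapshot(name): name is "scene" or "top"; returns a dict with "color" (420x560x3 uint8, blue, green, red), "K" (3x3 intrinsics, pixels), "position" and "orientation" of the camera in the world. Camera axes: x right, y up, looking along -z (the intrinsics and any distortion apply to the point x, -y, -z); pixel columns grow to the right and rows downward; lengths in m; the calibration is good to about 2 mm. A picture is of the moment at which its call begins. There is no depth.
- bot.job_done(): hands the job in; it is judged then, once.
The state is a dict: "time_s": time; "joint_pos": joint angles; "qd": joint speeds; "joint_efforts": joint torques, N m; "position": TCP position; "tcp_rot": TCP orientation; "wrist_force": force on the tool from outside, world axes, zero at the start; "ft_torque": the same for the moment, N m; "width": finger opening in m; "grip_force": force on a finger pad.
Only numpy, scipy, OpenCV 4.12 (cv2) and the standard library are available. Lean on these libraries where they do the work, as an engineer would, in place of code of your own. Each camera call takes 0.05 s, during which the arm holds its last target. There are 200 camera calls.

### The job

Turn the revolving parts bin until the compartment with the round pipe coupon faces you and leave it there, then take the coupon out past the edge of the upper pan. Stand it upright in the middle of the square base plate, ready to be tacked. Leave the plate lying against its stops and the other stock standing in the bin.

Things in the scene. Friction and masses are not known exactly. Their poses are not given: they have to be found in the camera images.
- bin_foot: Round steel foot (280 mm across) of the revolving parts bin, fixed to the table. Origin on the bin's upright turning axis, at table height. Its -x axis points to the bin's front, the side towards the robot (world -x).
- bin (a joint): Turning angle of the revolving bin (rad): 0 at the start, grows anticlockwise seen from above; no end stops or detents. Two round grey sheet-metal pans on one upright 36 mm column (capped, top 282 mm above the table) turn together. A steady push of 3 to 8 N against a divider turns it; it hardly coasts and stays where it is left.
- lower_pan (a point): On the axis, on the floor of the lower pan, 55 mm above the table. Pan 390 mm across, rim lip 22 mm high, six equal 60-degree compartments between upright radial dividers, 3 mm thick and 45 mm high, from column to rim. Dividers stand at 30, 90, 150 ... degrees about the axis from the middle of the coupon's compartment.
- upper_pan (a point): On the axis, on the floor of the upper pan, 209 mm above the table. Pan 270 mm across, underside 205 mm above the table (150 mm clear above the lower floor), rim lip 25 mm high. Six dividers like the lower ones, 45 mm high, straight above them. Only caps 14 mm high stand in it, all within 77 mm of the axis; further out its dividers can be pushed from above.
- bay (a point): Middle of the coupon's compartment, on the lower pan's floor, 150 mm from the turning axis; it turns with the bin. The compartment faces the front when this point lies on the -x side of the axis; within about 20 degrees is good.
- coupon_mid (a point): Centre (half-way up) of the pipe coupon: plain round steel pipe, 48.3 mm outside, 3.6 mm wall, 60 mm tall, 0.19 to 0.31 kg, loose, standing on end near the middle of its compartment at the upper pan's edge. z is the pipe's axis. A tool pointing straight down hits the upper pan; it must lean outwards, towards the front, by about 30 to 45 degrees.
- plate: Square bright steel base plate, 120 x 120 x 8 mm, 0.9 kg, lying loose and flat on the table. Origin at the centre of its underside, x and y along its edges, z up. Slotted stop bars 15 mm high (bolt heads up to 39 mm above the table, 123 mm from the plate's centre) touch its +x edge (two) and its +y edge (one).
- plate_mid (a point): Centre of the plate's upper face, 8 mm above the table.
- square_tube_mid (a point): Centre of a square steel tube, 50 x 50 x 60 mm tall, standing in another lower compartment. Bystander.
- reducer_mid (a point): Centre of a pipe reducer standing on its wide end in another lower compartment: 60 mm across below, 37 mm above, 70 mm tall. Bystander.
- stub_mid (a point): Centre of a short wide pipe stub standing in another lower compartment: 60 mm across, 45 mm tall. Bystander.
- flange_mid (a point): Centre of a weld-neck flange lying on its face in another lower compartment: disc 90 mm across and 16 mm thick, 38 mm tall with its hub. Bystander.
Not all that is in view belongs to the job. What is shaped like the part that bears flange_mid but purple is not meant.

How it is judged:
By the outcome, as a careful person would: the job done as asked, in the order asked, and still so for the second after the job is handed in, with the robot touching nothing.
It also fails if it takes over 64 s, if anything falls off the work surface, if the arm or the gripper's body presses on something with over 40 N, if the wrist force passes 120 N, or if a joint passes its speed limit or range.

## Working session

There is one attempt and no reset: what is moved stays moved. The work goes in short steps, Python scripts to look and compute and a tool call to move; the robot and the scene stay as the last step left them, time stands still between calls to the robot, and variables do not carry over. Pictures are saved under pics/ and viewed, at most 10 in all, crops included, and the job is handed in when it is done.

Besides the shell and the picture viewer there is one more tool, called after "Emit:" as a command line: name --argument value ..., lists and objects as JSON in quotes. apply_moves: Moves the arm, as the interface text tells. Its arguments: {"type":"object","properties":{"increments":{"type":"array"},"fingers":{"type":"number"},"force":{"type":"number"}},"required":["increments"]}

```bash
ls; mkdir -p pics
python3 - <<'E'
from cell import bot, imaging
import cv2
print(bot.get_obs())
for n in("scene","top"):
    s=imaging.snapshot(n); cv2.imwrite(f"pics/{n}0.png",s["color"]); print(n,s["K"],s["position"],s["orientation"],[k for k in s])
E
```

```text
pics
{'time_s': 0.0, 'joint_pos': array([-1.15380879e+00,  1.16479274e-01,  1.44227514e+00,  8.14253775e-06,
        1.58397899e+00, -3.77494942e-02]), 'qd': array([ 0.0006252 , -0.001307  , -0.00021909,  0.00104354,  0.00123415,
       -0.00016395]), 'joint_efforts': array([-9.53035556e-05, -7.31976056e+01, -6.32500434e+01, -7.47700619e-05,
        6.18615319e-03, -4.81262953e-05]), 'position': array([ 0.29642586, -0.60621946,  0.23056056]), 'tcp_rot': array([-5.60919501e-04,  9.74262773e-01,  2.25414561e-01, -1.03509116e-04]), 'wrist_force': array([ 0.72171557,  0.50898353, -0.49184513]), 'ft_torque': array([-0.01831497,  0.00934279, -0.02949205]), 'grip_force': 0.0, 'width': 0.08536323680058953}
scene [[483.36249008   0.         279.47220851]
 [  0.         483.36249008 215.21821227]
 [  0.           0.           1.        ]] [1.11227657 0.76074634 1.0910039 ] [0.25093466 0.09249181 0.36873865 0.89022968] ['color', 'K', 'position', 'orientation']
top [[462.71897277   0.         278.70962426]
 [  0.         462.71897277 203.7575783 ]
 [  0.           0.           1.        ]] [ 0.42224711 -0.05875631  1.43082388] [ 0.7052183   0.05236354 -0.05850023 -0.70462964] ['color', 'K', 'position', 'orientation']
```

View pics/scene0.png

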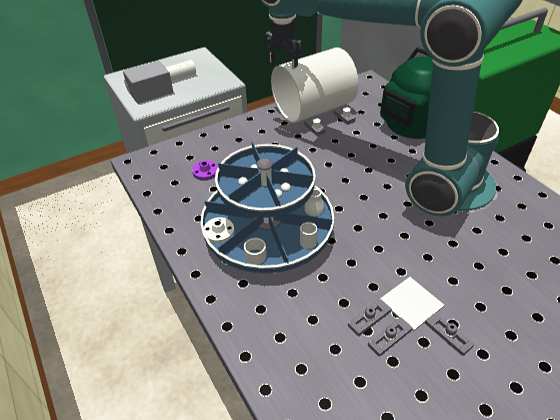

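View pics/top0.png

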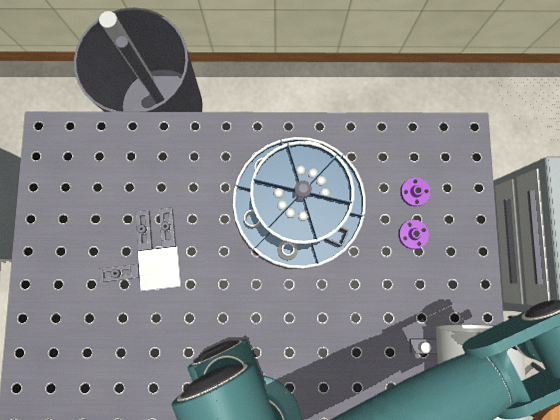

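Run:
```python
import cv2,numpy as np
a=cv2.imread("pics/scene0.png")[130:280,190:345]; b=cv2.imread("pics/top0.png")[130:275,225:375]
f=lambda i:cv2.resize(i,(400,400*i.shape[0]//i.shape[1]),interpolation=cv2.INTER_CUBIC)
a,b=f(a),f(b); h=min(len(a),len(b)); cv2.imwrite("pics/crop0.png",np.hstack([a[:h],b[:h]]))
```

```text
(no output)
```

View pics/crop0.png

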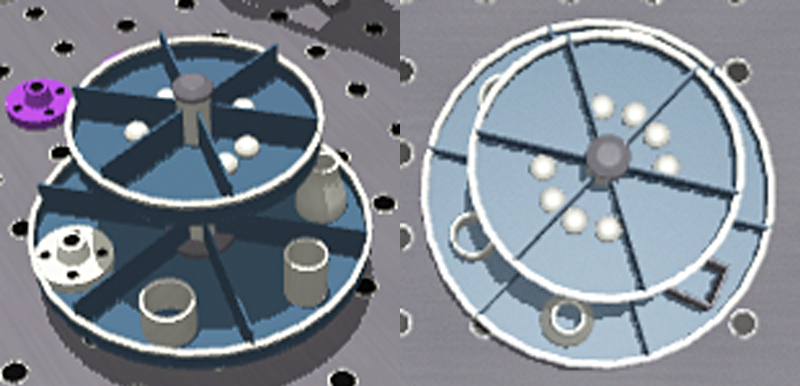

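```bash
cat > h.py <<'E'
import numpy as np, cv2
from scipy.spatial.transform import Rotation as R
from cell import bot, imaging
def rot(q): return R.from_quat(np.r_[q[1:],q[0]])
def ray(s,u,v):
    K=s["K"]; d=np.array([(u-K[0,2])/K[0,0],-(v-K[1,2])/K[1,1],-1.])
    d=rot(s["orientation"]).apply(d); return np.array(s["position"]),d/np.linalg.norm(d)
def plane(s,u,v,z):
    p,d=ray(s,u,v); return p+d*(z-p[2])/d[2]
def tri(s1,a,s2,b):
    p,d=ray(s1,*a);q,e=ray(s2,*b)
    t=np.linalg.lstsq(np.c_[d,-e],q-p,rcond=None)[0]
    x,y=p+t[0]*d,q+t[1]*e; return (x+y)/2,np.linalg.norm(x-y)
def proj(s,X):
    c=rot(s["orientation"]).inv().apply(np.array(X)-s["position"]); K=s["K"]
    return np.array([K[0,2]+K[0,0]*c[0]/-c[2],K[1,2]+K[1,1]*c[1]/c[2]])
def to_tool(o,X,Rw=None):
    "shift in tool axes (mm) and turn (rotvec, tool axes) to target TCP X, orientation Rw"
    r=rot(o["tcp_rot"]); t=r.inv().apply(np.array(X)-o["position"])*1000
    return np.round(t,1), (np.round((r.inv()*Rw).as_rotvec(),3) if Rw is not None else None)
E
python3 - <<'E'
from h import *
S=imaging.snapshot("scene");T=imaging.snapshot("top")
print("cap",tri(S,(263.6,163),T,(303,188.9)))
print("coupon top",tri(S,(308.2,226.9),T,(251.3,218.1)))
c=[]
for s,roi in((S,(270,340,370,450)),(T,(235,300,125,190))):
    g=s["color"].min(2); m=np.zeros_like(g); a,b,l,r=roi; m[a:b,l:r]=(g[a:b,l:r]>215)*255
    m=cv2.morphologyEx(m,cv2.MORPH_OPEN,np.ones((5,5)))
    k=max(cv2.findContours(m,0,1)[0],key=cv2.contourArea); box=cv2.boxPoints(cv2.minAreaRect(k))
    q=cv2.approxPolyDP(k,8,True)[:,0]; M=cv2.moments(k); c.append((M["m10"]/M["m00"],M["m01"]/M["m00"])); print(q.tolist(),[plane(s,*p,.008).round(4).tolist() for p in q])
print("plate",c,tri(S,c[0],T,c[1]),plane(S,*c[0],.008),plane(T,*c[1],.008))
for u,v in((432,152),(765,228),(480,315),(645,355)):
    print("div lower",plane(T,225+(u-400)/2.667,130+v/2.667,.1))
for u,v in((475,135),(738,192),(697,70),(568,38)):
    print("div up",plane(T,225+(u-400)/2.667,130+v/2.667,.254))
E
```

```text
cap (array([ 0.64442478, -0.13108853,  0.27307335]), np.float64(0.001316465106216147))
coupon top (array([0.58914277, 0.00754609, 0.11804725]), np.float64(0.0019006208600869678))
[[406, 279], [383, 300], [417, 326], [440, 302]] [[0.4107, 0.2309, 0.008], [0.5093, 0.2517, 0.008], [0.487, 0.3591, 0.008], [0.3855, 0.336, 0.008]]
[[176, 247], [138, 251], [141, 289], [179, 285]] [[0.5129, 0.2434, 0.008], [0.5006, 0.3588, 0.008], [0.3864, 0.3444, 0.008], [0.3983, 0.2303, 0.008]]
plate [(411.8149094781682, 302.12289669861553), (158.40537780803268, 268.13274336283183)] (array([0.44820992, 0.29565772, 0.00574983]), np.float64(0.0016471364048155676)) [0.4489156  0.29712192 0.008     ] [0.44876059 0.29451239 0.008     ]
div lower [0.68234247 0.05175128 0.1       ]
div lower [ 0.5987228  -0.31188177  0.1       ]
div lower [ 0.50400291 -0.00235164  0.1       ]
div lower [ 0.46140299 -0.17932731  0.1       ]
div up [ 0.66916074 -0.00259265  0.254     ]
div up [ 0.61338915 -0.25741006  0.254     ]
div up [ 0.7347681  -0.22004901  0.254     ]
div up [ 0.76692031 -0.09336818  0.254     ]
```

Run:
```python
from h import *
o=bot.get_obs(); A=np.array([.643,-.131])
P=lambda a,z,r=.105:[A[0]+r*np.cos(np.radians(a)),A[1]+r*np.sin(np.radians(a)),z]
for n,X in(("up",[.297,-.606,.35]),("over",P(176,.34)),("down",P(176,.228))): print(n,to_tool(o,X)[0])
d=to_tool(o,P(176,.228))[0]
for a in range(180,268,6): print(a,(to_tool(o,P(a,.228))[0]-d).round(1))
```

```text
up [ 6.000e-01 -1.000e-01 -1.191e+02]
over [ 429.2 -327.4 -108.9]
down [ 429.2 -327.3    3.1]
180 [-3.4  6.4  0. ]
186 [-7.7 16.5  0. ]
192 [-10.9  27.    0. ]
198 [-13.1  37.8   0. ]
204 [-14.   48.8   0. ]
210 [-13.8  59.8   0. ]
216 [-12.5  70.7   0. ]
222 [-10.1  81.4  -0.1]
228 [-6.5 91.8 -0.1]
234 [-1.900e+00  1.018e+02 -1.000e-01]
240 [ 3.800e+00  1.112e+02 -1.000e-01]
246 [ 1.04e+01  1.20e+02 -1.00e-01]
252 [ 1.79e+01  1.28e+02 -1.00e-01]
258 [ 2.620e+01  1.352e+02 -1.000e-01]
264 [ 3.520e+01  1.415e+02 -1.000e-01]
```

Emit:
apply_moves --increments '[0, 0, -60, 0, 0, 0, 0, 0, -120, 0, 0, 0, 48, -37, -120, 0, 0, 0, 97, -74, -120, 0, 0, 0, 145, -110, -120, 0, 0, 0]' --fingers 0 --force 30

```text
time_s: 0.82
position: [0.3789, -0.4422, 0.3512]
tcp_rot: [-0.0, 0.974, 0.225, 0.0]
wrist_force: [0.7, -0.4, 0.0]
width: 0.0001
grip_force: 0.0
```

Emit:
apply_moves --increments '[48, -37, 0, 0, 0, 0, 96, -74, 0, 0, 0, 0, 144, -110, 0, 0, 0, 0, 192, -147, 0, 0, 0, 0, 240, -183, 0, 0, 0, 0]'

```text
time_s: 1.45
position: [0.5141, -0.1721, 0.3514]
tcp_rot: [0.0, 0.974, 0.225, 0.0]
wrist_force: [0.9, -0.1, -1.5]
width: 0.0001
grip_force: 0.0
```

Run:
```python
from h import *
o=bot.get_obs(); A=np.array([.643,-.131]);print(o["position"],o["width"],o["time_s"],o["joint_pos"])
P=lambda a,z,r=.105:[A[0]+r*np.cos(np.radians(a)),A[1]+r*np.sin(np.radians(a)),z]
for n,X in(("over",P(176,.34)),("down",P(176,.228))): print(n,to_tool(o,X)[0])
```

```text
[ 0.51410197 -0.17212375  0.35139015] 7.108955581558729e-05 1.45 [-3.70138905e-01 -1.79493734e-01  1.53791728e+00  2.38390099e-05
  1.78282472e+00  7.45937564e-01]
over [ 43.  -32.9  11.4]
down [ 42.9 -32.9 123.4]
```

Emit:
apply_moves --increments '[42, -33, 10, 0, 0, 0, 42, -33, 60, 0, 0, 0, 42, -33, 105, 0, 0, 0, 42, -33, 123, 0, 0, 0, 42, -33, 123, 0, 0, 0]'

```text
time_s: 2.08
position: [0.5367, -0.1261, 0.2282]
tcp_rot: [-0.0, 0.974, 0.225, -0.0]
wrist_force: [-0.3, -0.4, 0.8]
width: 0.0001
grip_force: 0.0
```

Emit:
apply_moves --increments '[-3, 6, 0, 0, 0, 0, -8, 17, 0, 0, 0, 0, -11, 27, 0, 0, 0, 0, -13, 38, 0, 0, 0, 0, -14, 49, 0, 0, 0, 0]'

```text
time_s: 2.7
position: [0.5463, -0.1765, 0.2294]
tcp_rot: [-0.001, 0.974, 0.226, 0.001]
wrist_force: [0.2, 8.7, -0.4]
width: 0.0001
grip_force: 3.5
```

Emit:
apply_moves --increments '[0, 11, 0, 0, 0, 0, 1.5, 22, 0, 0, 0, 0, 4, 33, 0, 0, 0, 0, 7.5, 43, 0, 0, 0, 0, 12, 53, 0, 0, 0, 0]'

```text
time_s: 3.32
position: [0.58, -0.2189, 0.229]
tcp_rot: [-0.001, 0.974, 0.225, 0.0]
wrist_force: [-3.8, 6.9, -0.9]
width: -0.0003
grip_force: 3.1
```

Emit:
apply_moves --increments '[6, 9, 0, 0, 0, 0, 12, 18, 0, 0, 0, 0, 20, 26, 0, 0, 0, 0, 24, 30, 0, 0, 0, 0, 24, 30, 0, 0, 0, 0]'

```text
time_s: 3.95
position: [0.6148, -0.2356, 0.2287]
tcp_rot: [0.0, 0.974, 0.225, 0.0]
wrist_force: [0.1, -0.2, -0.3]
width: -0.0003
grip_force: 0.0
```

Run:
```python
from h import *
o=bot.get_obs();print(o["position"],o["wrist_force"])
T=imaging.snapshot("top");cv2.imwrite("pics/top1.png",cv2.resize(T["color"][120:290,120:390],None,fx=2.9,fy=2.9,interpolation=cv2.INTER_CUBIC))
```

```text
[ 0.61483412 -0.23558396  0.22866858] [ 0.08580012 -0.22962325 -0.27430296]
```

View pics/top1.png

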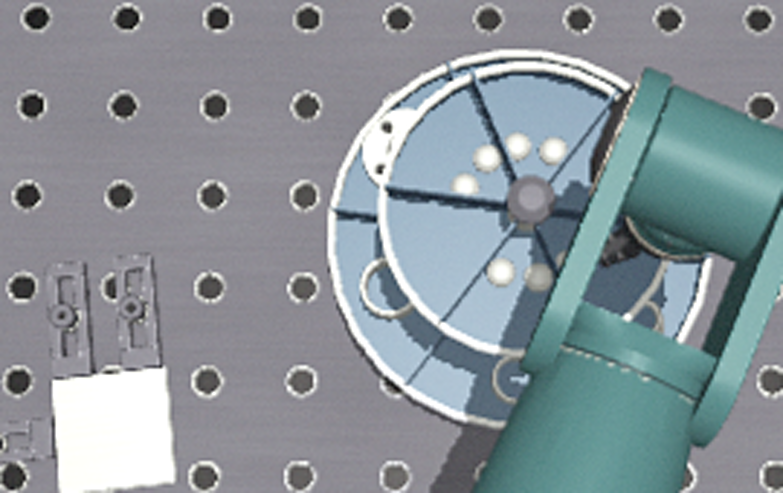

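Run:
```python
from h import *
T=imaging.snapshot("top")
f=lambda u,v,z:plane(T,120+u/2.9,120+v/2.9,z)
A=np.array([.643,-.131])
for u,v,z in((390,190,.254),(472,75,.254),(610,97,.254),(513,378,.115),(338,213,.1),(405,385,.1)):
    x=f(u,v,z)[:2]; print(x,np.degrees(np.arctan2(*(x-A)[::-1])),np.hypot(*(x-A)))
```

```text
[ 0.65622038 -0.00623052] 83.95159788152017 0.12546792571370474
[ 0.76250118 -0.07960237] 23.272608054491684 0.13008554074510723
[ 0.74228322 -0.20439787] -36.47469142893535 0.12346823143993448
[ 0.4968448  -0.12177739] 176.3893403396425 0.1464458944154431
[0.66314655 0.05278174] 83.7440926316285 0.18488269766330345
[ 0.49073962 -0.01579285] 142.8871892120921 0.19093430942185405
```

```bash
cat >> h.py <<'E'
L=np.radians(37)
def lean(az=0): 
    c,s=np.cos(L),np.sin(L)
    return R.from_euler("z",az)*R.from_matrix(np.array([[c,0,s],[0,-1,0],[s,0,-c]]))
E
python3 - <<'E'
from h import *
o=bot.get_obs()
print(to_tool(o,[.38,-.36,.35],lean()))
E
```

```text
(array([-265.5,    9.2, -121.4]), array([-0.146,  0.634,  0.439]))
```

Emit:
apply_moves --increments '[0, 0, -40, 0, 0, 0, 0, 0, -80, 0, 0, 0, 0, 0, -120, 0, 0, 0, 0, 0, -120, 0, 0, 0]' --fingers 68

```text
time_s: 4.55
position: [0.6148, -0.2351, 0.3525]
tcp_rot: [0.002, 0.974, 0.225, 0.002]
wrist_force: [0.4, 0.3, -0.8]
width: 0.068
grip_force: 0.0
```

Emit:
apply_moves --increments '[-50, 2, 0, 0, 0, 0, -105, 4, 0, -0.035, 0.15, 0.1, -160, 6, 0, -0.07, 0.3, 0.2, -215, 8, 0, -0.105, 0.45, 0.3, -265, 9, 0, -0.14, 0.61, 0.41]'

```text
time_s: 5.18
position: [0.3838, -0.3571, 0.3479]
tcp_rot: [-0.0, 0.956, 0.025, 0.293]
wrist_force: [0.5, -1.2, 0.6]
width: 0.068
grip_force: 0.0
```

Run:
```python
from h import *
o=bot.get_obs();print(o["position"],o["joint_pos"].round(2))
S=imaging.snapshot("scene");T=imaging.snapshot("top")
f=lambda i:cv2.resize(i,(400,400),interpolation=cv2.INTER_CUBIC)
cv2.imwrite("pics/c2.png",np.hstack([f(S["color"][125:285,190:350]),f(T["color"][130:280,225:375])]))
```

```text
[ 0.38384796 -0.35711745  0.34791871] [-1.08 -0.45  1.83  0.53  1.48  0.47]
```

View pics/c2.png

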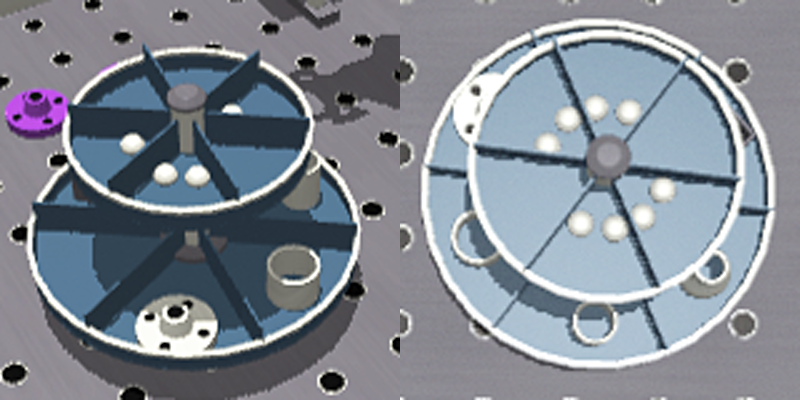

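Run:
```python
from h import *
o=bot.get_obs();S=imaging.snapshot("scene");T=imaging.snapshot("top")
c=plane(T,225+194.5/2.667,130+323/2.667,.115);print(c)
for a in (0,90,140,180,270):
    q=c+.02415*np.array([np.cos(np.radians(a)),np.sin(np.radians(a)),0]);p=proj(S,q);print(a,((p-[190,125])*2.5).round(1))
G=np.array([c[0],c[1],.088]); Rw=lean(); ax=Rw.apply([0,0,1]); X=G+.019*ax
print("grasp TCP",X)
for n,b in(("pre",.13),("fin",0)): print(n,to_tool(o,X-b*ax,Rw))
```

```text
[ 0.49468577 -0.12469008  0.115     ]
0 [284.4 165.4]
90 [312.6 169.7]
140 [321.4 160. ]
180 [318. 151.]
270 [290.3 146.8]
grasp TCP [ 0.50612026 -0.12469008  0.07282593]
pre (array([ -46.2, -235. ,  170.4]), array([-0.013,  0.054,  0.039]))
fin (array([ -39.2, -233.2,  300.2]), array([-0.013,  0.054,  0.039]))
```

Emit:
apply_moves --increments '[-9, -47, 34, 0, 0, 0, -18, -94, 68, -0.013, 0.054, 0.039, -28, -141, 102, -0.013, 0.054, 0.039, -37, -188, 136, -0.013, 0.054, 0.039, -46, -235, 170, -0.013, 0.054, 0.039]'

```text
time_s: 6.0
position: [0.4323, -0.1196, 0.1771]
tcp_rot: [-0.002, 0.949, 0.007, 0.316]
wrist_force: [-20.3, 6.8, 12.8]
width: 0.0679
grip_force: 0.0
```

Emit:
apply_moves --increments '[0, 0, 0, 0, 0, 0, 0, 0, 0, 0, 0, 0]'

```text
time_s: 6.25
position: [0.4323, -0.1213, 0.1789]
tcp_rot: [-0.002, 0.949, 0.008, 0.316]
wrist_force: [0.2, -0.5, -0.1]
width: 0.0676
grip_force: 0.0
```

Run:
```python
from h import *
o=bot.get_obs();print(o["joint_pos"].round(2),o["width"])
Rw=lean(); ax=Rw.apply([0,0,1]); X=np.array([.4947,-.1247,.088])+.019*ax
for b in(.04,0): print(to_tool(o,X-b*ax,Rw))
```

```text
[-0.54 -0.83  2.33  0.36  1.1   0.94] 0.06764258409489289
(array([-4.6,  4.1, 89.1]), array([-0.009,  0.003,  0.013]))
(array([ -4.5,   4.4, 129.1]), array([-0.009,  0.003,  0.013]))
```

Emit:
apply_moves --increments '[-4.5, 4, 30, -0.009, 0.003, 0.013, -4.5, 4, 60, -0.009, 0.003, 0.013, -4.5, 4, 85, -0.009, 0.003, 0.013, -4.5, 4, 105, -0.009, 0.003, 0.013, -4.5, 4, 118, -0.009, 0.003, 0.013]'

```text
time_s: 6.88
position: [0.4995, -0.1267, 0.0811]
tcp_rot: [0.001, 0.948, -0.002, 0.317]
wrist_force: [-0.5, 0.5, 0.0]
width: 0.0682
grip_force: 0.0
```

Run:
```python
from h import *
o=bot.get_obs();print(o["joint_pos"].round(2),o["width"],o["wrist_force"])
Rw=lean(); ax=Rw.apply([0,0,1]); X=np.array([.4947,-.1247,.088])+.019*ax
for b in(.0,): print(to_tool(o,X-b*ax,Rw))
S=imaging.snapshot("scene");T=imaging.snapshot("top")
f=lambda i:cv2.resize(i,(400,400),interpolation=cv2.INTER_CUBIC)
cv2.imwrite("pics/c3.png",np.hstack([f(S["color"][125:265,240:380]),f(T["color"][180:280,245:345])]))
```

```text
[-0.44 -0.55  2.34  0.37  0.78  0.94] 0.06815473135073395 [-0.47762784  0.49357275  0.0412322 ]
(array([ 0.3, -2.1, 10.6]), array([ 0.003,  0.   , -0.004]))
```

View pics/c3.png

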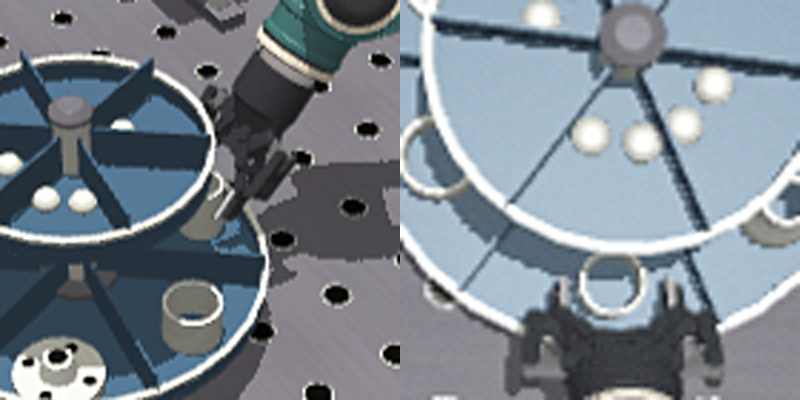

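Emit:
apply_moves --increments '[0, -3, 6, 0, 0, 0, 0, -3, 12, 0, 0, 0, 0, -3, 12, 0, 0, 0]'

```text
time_s: 7.35
position: [0.5061, -0.1225, 0.0712]
tcp_rot: [0.0, 0.948, -0.002, 0.317]
wrist_force: [-0.5, 1.6, -0.9]
width: 0.0681
grip_force: 0.0
```

Emit:
apply_moves --increments '[0, 0, 0, 0, 0, 0, 0, 0, 0, 0, 0, 0, 0, 0, 0, 0, 0, 0, 0, 0, 0, 0, 0, 0]' --fingers 30 --force 50

```text
time_s: 7.85
position: [0.5062, -0.1227, 0.0719]
tcp_rot: [0.001, 0.948, -0.002, 0.317]
wrist_force: [-1.8, 0.7, 5.3]
width: 0.0475
grip_force: 52.1
```

Emit:
apply_moves --increments '[0, 0, 0, 0, 0, 0, 0, 0, 0, 0, 0, 0]'

```text
time_s: 8.1
position: [0.5062, -0.1227, 0.0719]
tcp_rot: [0.001, 0.948, -0.002, 0.317]
wrist_force: [-3.1, 0.6, 6.4]
width: 0.0473
grip_force: 52.1
```

Emit:
apply_moves --increments '[8, 0, -10, 0, 0, 0, 15, 0, -20, 0, 0, 0, 19, 0, -42, 0, 0, 0, 12, 0, -66, 0, 0, 0, 9, 0, -87, 0, 0, 0]'

```text
time_s: 8.72
position: [0.4601, -0.1223, 0.1474]
tcp_rot: [0.001, 0.948, -0.002, 0.317]
wrist_force: [-0.6, 1.2, -2.1]
width: 0.0473
grip_force: 52.0
```

Run:
```python
from h import *
o=bot.get_obs();print(o["position"],o["tcp_rot"].round(3),o["joint_pos"].round(2),o["width"],o["wrist_force"])
P=np.array([.4488,.2957])
Gd=np.array([.5062,-.1227,.0719])-[.4947,-.1235,.055]  # TCP minus coupon foot
for az in (0,.4,.8):
  q=R.from_euler("z",az)
  for h in (.11,.012,.0085): print(az,h,to_tool(o,np.r_[P,h]+q.apply(Gd),lean(az)))
```

```text
[ 0.4601494  -0.12231577  0.14737874] [ 0.001  0.948 -0.002  0.317] [-0.48 -0.73  2.33  0.34  0.98  0.98] 0.04729572723285086 [-0.59234831  1.24878288 -2.07557582]
0 0.11 (array([ -13.4, -418.8,   15.6]), array([ 0.002,  0.   , -0.003]))
0 0.012 (array([ -72.3, -418.8,   93.9]), array([ 0.002,  0.   , -0.003]))
0 0.0085 (array([ -74.4, -418.8,   96.7]), array([ 0.002,  0.   , -0.003]))
0.4 0.11 (array([ -14.4, -423.2,   14.8]), array([ 0.243,  0.   , -0.322]))
0.4 0.012 (array([ -73.3, -423.2,   93.1]), array([ 0.243,  0.   , -0.322]))
0.4 0.0085 (array([ -75.4, -423.2,   95.9]), array([ 0.243,  0.   , -0.322]))
0.8 0.11 (array([ -16.7, -426.8,   13.1]), array([ 0.483,  0.   , -0.642]))
0.8 0.012 (array([ -75.6, -426.8,   91.4]), array([ 0.483,  0.   , -0.642]))
0.8 0.0085 (array([ -77.7, -426.8,   94.2]), array([ 0.483,  0.   , -0.642]))
```

Emit:
apply_moves --increments '[2, -42, 1, 0.048, 0, -0.064, 4, -85, 2, 0.096, 0, -0.128, 6, -128, 4, 0.144, 0, -0.192, 7, -170, 5, 0.192, 0, -0.256, 7, -213, 6, 0.243, 0, -0.322]'

```text
time_s: 9.35
position: [0.4706, 0.0919, 0.1467]
tcp_rot: [-0.064, 0.929, 0.189, 0.311]
wrist_force: [0.4, -0.0, -3.2]
width: 0.0472
grip_force: 52.2
```

```bash
cat > place.py <<'E'
from h import *
o=bot.get_obs();print(o["position"],o["tcp_rot"].round(3),o["joint_pos"].round(2),o["width"],o["wrist_force"])
P=np.array([.4488,.2957]); Gd=np.array([.0115,.0008,.0169])
for h in (.10,.03,.012,.0085): print(h,to_tool(o,np.r_[P,h]+R.from_euler("z",.8).apply(Gd),lean(.8)))
E
python3 place.py
```

```text
[0.47064115 0.09189335 0.1466704 ] [-0.064  0.929  0.189  0.311] [-0.01 -0.73  2.34  0.3   0.95  1.06] 0.04719295925123016 [ 0.37865814 -0.01725076 -3.18455873]
0.1 (array([  37.9, -201.3,   66. ]), array([ 0.239, -0.001, -0.318]))
0.03 (array([  -4.2, -201.2,  121.9]), array([ 0.239, -0.001, -0.318]))
0.012 (array([ -15.1, -201.2,  136.2]), array([ 0.239, -0.001, -0.318]))
0.0085 (array([ -17.2, -201.2,  139. ]), array([ 0.239, -0.001, -0.318]))
```

Emit:
apply_moves --increments '[8, -40, 13, 0.048, 0, -0.064, 15, -80, 26, 0.096, 0, -0.128, 23, -121, 40, 0.144, 0, -0.192, 30, -161, 53, 0.192, 0, -0.256, 38, -201, 66, 0.239, 0, -0.318]'

```text
time_s: 9.98
position: [0.4568, 0.3045, 0.1167]
tcp_rot: [-0.124, 0.873, 0.369, 0.292]
wrist_force: [0.7, 0.4, -2.2]
width: 0.0473
grip_force: 52.2
```

```bash
cat >> place.py <<'E'
S=imaging.snapshot("scene");T=imaging.snapshot("top")
f=lambda i:cv2.resize(i,(400,400),interpolation=cv2.INTER_CUBIC)
import sys
cv2.imwrite(sys.argv[1],np.hstack([f(S["color"][210:350,350:490]),f(T["color"][190:310,100:220])]))
E
python3 place.py pics/p1.png
```

```text
[0.45680023 0.30450389 0.11670804] [-0.124  0.873  0.369  0.292] [ 0.42 -0.49  2.25  0.32  0.8   1.04] 0.04733649869893433 [ 0.65251423  0.37203007 -2.15357844]
0.1 (array([-0.2, -0.4, -0.4]), array([-0., -0.,  0.]))
0.03 (array([-42.3,  -0.4,  55.5]), array([-0., -0.,  0.]))
0.012 (array([-53.2,  -0.4,  69.9]), array([-0., -0.,  0.]))
0.0085 (array([-55.3,  -0.4,  72.7]), array([-0., -0.,  0.]))
```

View pics/p1.png

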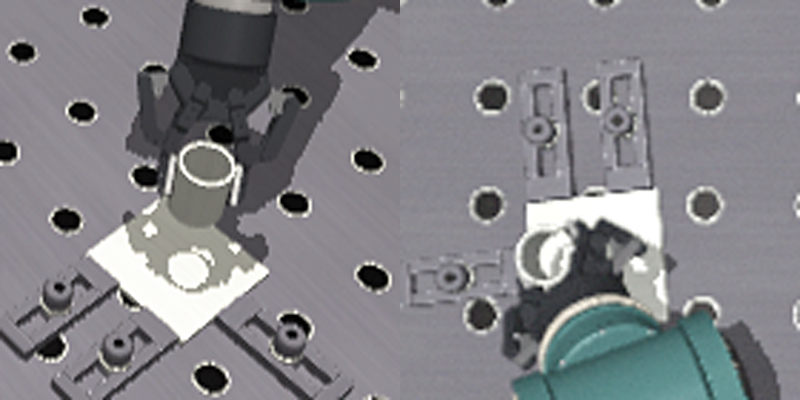

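Run:
```python
from h import *
S=imaging.snapshot("scene");T=imaging.snapshot("top")
print(tri(S,(350+207*.35,210+162*.35),T,(100+147*.3,190+253*.3)))
# projected expected rim and foot circles in crops
for z in(.16,.10):
  for a in range(0,360,90):
    q=[.4488+.02415*np.cos(np.radians(a)),.2957+.02415*np.sin(np.radians(a)),z]
    print(z,a,((proj(S,q)-[350,210])/.35).round(),((proj(T,q)-[100,190])/.3+[400,0]).round())
```

```text
(array([0.45104806, 0.29687141, 0.1593581 ]), np.float64(0.0025022133421522))
0.16 0 [185. 171.] [548. 227.]
0.16 90 [227. 179.] [517. 257.]
0.16 180 [228. 148.] [546. 287.]
0.16 270 [187. 141.] [577. 257.]
0.1 0 [173. 214.] [568. 230.]
0.1 90 [213. 221.] [538. 258.]
0.1 180 [214. 191.] [565. 287.]
0.1 270 [175. 184.] [595. 258.]
```

Emit:
apply_moves --increments '[-16, -1, 18, 0, 0, 0, -30, -1, 36, 0, 0, 0, -42, -1, 52, 0, 0, 0, -50, -1, 63, 0, 0, 0, -54, -1, 68, 0, 0, 0]'

```text
time_s: 10.8
position: [0.455, 0.3017, 0.029]
tcp_rot: [-0.123, 0.874, 0.368, 0.292]
wrist_force: [0.3, -0.7, -2.3]
width: 0.0473
grip_force: 52.5
```

Emit:
apply_moves --increments '[-0.3, 0, 0.4, 0, 0, 0, -0.6, 0, 0.8, 0, 0, 0, -0.9, 0, 1.2, 0, 0, 0, -1.2, 0, 1.6, 0, 0, 0, -1.2, 0, 1.6, 0, 0, 0]'

```text
time_s: 11.42
position: [0.4549, 0.3022, 0.0273]
tcp_rot: [-0.123, 0.874, 0.368, 0.292]
wrist_force: [0.3, -0.0, -2.5]
width: 0.0473
grip_force: 52.5
```

Emit:
apply_moves --increments '[-0.3, 0, 0.4, 0, 0, 0, -0.6, 0, 0.8, 0, 0, 0, -0.9, 0, 1.2, 0, 0, 0, -0.9, 0, 1.2, 0, 0, 0]'

```text
time_s: 11.92
position: [0.4549, 0.3021, 0.0257]
tcp_rot: [-0.123, 0.874, 0.368, 0.292]
wrist_force: [0.0, 0.1, -2.7]
width: 0.0473
grip_force: 52.5
```

Emit:
apply_moves --increments '[-0.2, 0, 0.25, 0, 0, 0, -0.35, 0, 0.5, 0, 0, 0, -0.5, 0, 0.65, 0, 0, 0, -0.5, 0, 0.65, 0, 0, 0]'

```text
time_s: 12.42
position: [0.4549, 0.3022, 0.025]
tcp_rot: [-0.123, 0.874, 0.368, 0.292]
wrist_force: [-0.6, -0.0, -1.4]
width: 0.0474
grip_force: 52.5
```

Emit:
apply_moves --increments '[-0.2, 0, 0.25, 0, 0, 0, -0.35, 0, 0.45, 0, 0, 0, -0.35, 0, 0.45, 0, 0, 0]'

```text
time_s: 12.8
position: [0.4552, 0.3023, 0.025]
tcp_rot: [-0.123, 0.874, 0.368, 0.293]
wrist_force: [-4.0, -1.9, 5.3]
width: 0.0473
grip_force: 53.3
```

```bash
python3 place.py pics/p2.png
```

```text
[0.45515307 0.30231638 0.02497167] [-0.123  0.874  0.368  0.293] [ 0.42 -0.37  2.33  0.4   0.61  0.93] 0.04727004890277205 [-3.96515856 -1.87183771  5.30094443]
0.1 (array([ 57.2,  -0.8, -72. ]), array([ 0.001, -0.001, -0.002]))
0.03 (array([ 15.1,  -0.8, -16.1]), array([ 0.001, -0.001, -0.002]))
0.012 (array([ 4.2, -0.8, -1.7]), array([ 0.001, -0.001, -0.002]))
0.0085 (array([ 2.1, -0.8,  1.1]), array([ 0.001, -0.001, -0.002]))
```

View pics/p2.png

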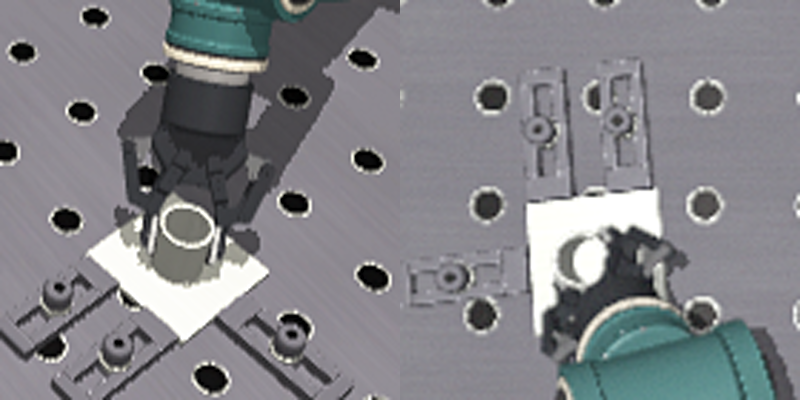

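Run:
```python
from h import *
S=imaging.snapshot("scene");T=imaging.snapshot("top")
print(tri(S,(350+187*.35,210+228*.35),T,(100+182*.3,190+261*.3)))
print(plane(S,350+187*.35,210+228*.35,.068),plane(T,100+182*.3,190+261*.3,.068))
for z,w in((.068,.0),(.008,0)): print(z,((proj(S,[.4488,.2957,z])-[350,210])/.35).round(),((proj(T,[.4488,.2957,z])-[100,190])/.3+[400,0]).round())
```

```text
(array([0.44658989, 0.29397705, 0.05794011]), np.float64(0.0020936839520082073))
[0.45221884 0.29914754 0.068     ] [0.44715677 0.29064811 0.068     ]
0.068 [187. 224.] [576. 259.]
0.008 [176. 262.] [593. 260.]
```

Emit:
apply_moves --increments '[0, 0, 0, 0, 0, 0, 0, 0, 0, 0, 0, 0, 0, 0, 0, 0, 0, 0]' --fingers 66

```text
time_s: 13.38
position: [0.4549, 0.3021, 0.0244]
tcp_rot: [-0.123, 0.874, 0.368, 0.292]
wrist_force: [1.0, -0.6, -0.0]
width: 0.0661
grip_force: 0.0
```

Emit:
apply_moves --increments '[0, 0, -10, 0, 0, 0, 0, 0, -30, 0, 0, 0, 0, 0, -60, 0, 0, 0, 0, 0, -90, 0, 0, 0, 0, 0, -110, 0, 0, 0]'

```text
time_s: 14.0
position: [0.4082, 0.2541, 0.1141]
tcp_rot: [-0.123, 0.874, 0.368, 0.293]
wrist_force: [-0.4, 0.1, 0.3]
width: 0.0659
grip_force: 0.0
```

Run:
```python
from h import *
print(bot.get_obs()["joint_pos"].round(2),to_tool(bot.get_obs(),[.30,.18,.33])[0])
```

```text
[ 0.34 -0.7   2.37  0.34  0.9   0.98] [  27.6  -25.5 -249.9]
```

Emit:
apply_moves --increments '[30, 0, -40, 0, 0, 0, 60, 20, -80, 0, 0, 0, 90, 60, -120, 0, 0, 0, 90, 110, -120, 0, 0, 0, 90, 170, -120, 0, 0, 0]'

```text
time_s: 14.62
position: [0.5307, 0.1344, 0.264]
tcp_rot: [-0.123, 0.873, 0.369, 0.294]
wrist_force: [-0.5, 0.9, 0.6]
width: 0.0663
grip_force: 0.0
```

Emit:
apply_moves --increments '[0, 50, 0, 0, 0, 0, 0, 100, 0, 0, 0, 0, 0, 100, 0, 0, 0, 0]'

```text
time_s: 15.0
position: [0.6028, 0.0634, 0.2615]
tcp_rot: [-0.123, 0.875, 0.367, 0.292]
wrist_force: [-0.4, 0.3, 1.0]
width: 0.0659
grip_force: 0.0
```

Run:
```python
from h import *
S=imaging.snapshot("scene");T=imaging.snapshot("top")
f=lambda i:cv2.resize(i,(400,int(400*i.shape[0]/i.shape[1])),interpolation=cv2.INTER_CUBIC)
cv2.imwrite("pics/fin.png",np.hstack([f(S["color"][130:350,190:490]),f(T["color"][120:318,100:370])]))
```

```text
(no output)
```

View pics/fin.png

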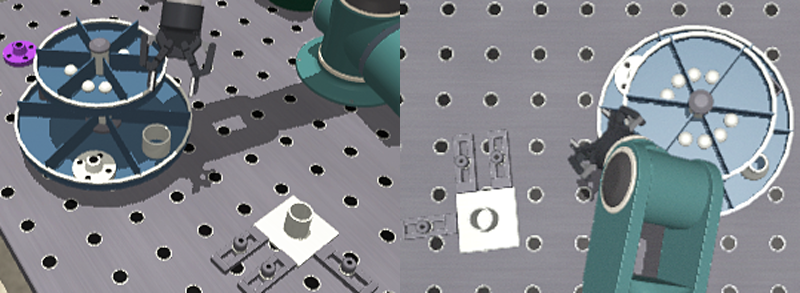

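Run:
```python
from h import *
S=imaging.snapshot("scene");T=imaging.snapshot("top"); c=[]
for s,roi in((S,(270,340,370,450)),(T,(235,300,125,190))):
    g=s["color"].min(2); a,b,l,r=roi; m=np.zeros_like(g); m[a:b,l:r]=(g[a:b,l:r]>200)*255
    k=max(cv2.findContours(m,0,1)[0],key=cv2.contourArea); q=cv2.approxPolyDP(cv2.convexHull(k),6,True)[:,0]
    print([plane(s,*p,.008)[:2].round(4).tolist() for p in q])
    f=np.zeros_like(g); cv2.fillConvexPoly(f,cv2.erode(f,None) is not None and q.astype(np.int32),255); f=cv2.erode(f,np.ones((7,7)))
    d=((s["color"].min(2)<190)&(f>0)).astype(np.uint8)
    n,lab,st,ce=cv2.connectedComponentsWithStats(d); i=1+np.argmax(st[1:,4]); print(st[i],ce[i]); c.append(ce[i])
    for z in(.008,.068):print(z,proj(s,[.4488,.2957,z]).round(1), [proj(s,[.4488+dx,.2957+dy,z]).round(1).tolist() for dx,dy in((.024,0),(-.024,0),(0,.024),(0,-.024))])
```

```text
[[0.399, 0.23], [0.3833, 0.3448], [0.4953, 0.3608], [0.5141, 0.245]]
[403 283  21  27 362] [412.5        297.82872928]
0.008 [411.5 301.7] [[404.6, 305.7], [418.3, 297.8], [417.7, 308.2], [405.4, 295.4]]
0.068 [415.5 288.3] [[408.4, 292.3], [422.6, 284.3], [422.0, 294.8], [409.2, 281.9]]
[[0.5129, 0.2434], [0.3953, 0.2302], [0.3864, 0.3444], [0.5006, 0.3588]]
[155 260  11  17  71] [161.83098592 268.50704225]
0.008 [158.  268.1] [[158.3, 260.2], [157.7, 276.1], [150.1, 268.1], [165.9, 268.1]]
0.068 [152.9 267.7] [[153.2, 259.4], [152.5, 276.1], [144.6, 267.7], [161.1, 267.7]]
```

```bash
python3 -c "
from cell import bot
print(bot.job_done())"
```

```text
the job is handed in; nothing more can be done
None
```

I turned the bin until the coupon's compartment faced the front, stood the coupon upright within about 2 mm of the plate's centre, and handed the job in at about 15 s. The last pictures show the plate against its stops; the stub and flange stand in the bin, but the square tube and reducer were mostly hidden from view.

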